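Clamp the filter cell in the bench filter press

TASK

The filter cell stands in the bench filter press but is not clamped yet. Fold the handle on the press's handwheel out until it stands fully upright, then wind the screw down (clockwise from above) until it bears on the cell's cap and the gasket is nipped up firmly: about 12 N of pull at the handle as it turns, and never past 18 N, which would crush the gasket. Let go with the handle left upright, and do not disturb the glassware and jars.

Things in the scene. Friction and masses are not known exactly. Their poses are not given: they have to be found in the camera images.
- press: bench filter press, fixed: grey base plate 150 x 190 x 14 mm, two upright tie rods (20 mm thick, 62 mm either side of the middle along its y), a deck for the cell (top 72 mm up) and a crosshead bar 44 x 164 mm, top 210 mm up. Origin: centre of the underside of the base, z up; the screw stands on its z axis. The handwheel is the highest part; nothing stands over it
- screw: the vertical clamping screw (quick two-start thread, 16 mm thick, 24 mm round flat foot) that carries the handwheel; it goes down 10 mm for each clockwise turn of the wheel and holds where it is left, also under load. Its origin lies in the centre of the wheel's upper face, z up; it does not turn with the wheel
- cell: metal filter cell on the deck under the screw, 84 mm wide; origin at the centre of its underside. Its top cap has a 28 mm steel boss on which the screw's foot bears. The cap rests on rubber gaskets whose thickness differs by up to 6 mm and is not measured, so the place where the screw meets the cap must be felt: it comes 1 to 12 rad of wheel turn after the start
- wheel (a joint): turn of the wheel (grey disc 120 mm wide, 10 mm thick) and screw, rad, clockwise from above positive; 0 to 6.28 at the start. At the handle (45 mm from the axis) the free screw takes 1.3 N; once its foot bears on the cap the pull that keeps it turning grows 8 to 9 N per rad. Good: 9 to 16 N, best 12, felt while turning; over 20 crushes. At rest friction holds the screw and the handle reads too low
- handle (a joint): fold of the handle, rad: 0 lying flat across the wheel's face, 1.571 upright against its stop. The hinge is stiff (friction of about 0.08 N m, near 2 N at the grip), so the handle stays at whatever angle it is left and must be swung right up to its stop. It swings about a level pin square to the handle, at handle_pivot
- wheel_face (a point): centre of the wheel's upper face, on the screw's axis (about 240 to 250 mm above the bench); moves down with the screw. Its x axis points from the axis towards the handle's pivot and turns with the wheel, z up
- handle_pivot (a point): middle of the handle's hinge pin, 45 mm from the wheel's axis and 11 mm above the wheel's upper face, between two small steel ears 26 mm wide over all and 16 mm high
- grip_mid (a point): middle of the black revolving grip of the handle, on its axis, 39 mm from the pivot. The grip is 18 mm thick, 46 mm long, spins freely on its own axis; the handle ends 62 mm from the pivot. Folded, it lies level from the pivot across the wheel's centre, its axis 11 mm above the face, 2 mm of room under the grip; upright, it stands parallel to the screw, 45 mm from its axis
- beaker: small glass beaker under the cell's spout, on the press's base, 48 mm wide, 36 mm high; origin at its underside; leave alone
- flask: stoppered conical glass flask beside the press, 82 mm wide, 152 mm high; origin at its underside; leave alone
- reagent: amber reagent bottle on the other side of the press, 68 mm wide, 135 mm high; origin at its underside; leave alone
- sample_jar: white screw-cap jar behind the press, 52 mm wide, 64 mm high; origin at its underside; leave alone

How it is judged:
On the way, in this order (a step that is already met when the one before it is completed fails the run):
1. the handle is folded out upright (value of joint handle above 1.4 rad), for 0.2 s.
2. the screw bears firmly on the cap with the handle out (contact force between screw and cell above 60 N and value of joint handle above 1.3 rad), for 0.2 s.
At the end, for the whole second after the job is handed in: The screw presses on the cell's cap with 60 to 200 N (as after a pull of about 8 to 19 N at the handle while turning), the wheel is still and the handle is upright (over 1.4 rad) (contact force between screw and cell between 60 and 200 N and value of joint handle above 1.4 rad and velocity of joint wheel between -0.05 and 0.05 rad/s); the robot touches nothing.
It fails at once if the gasket is crushed: the screw presses on the cap with more than 230 N (a pull of over 21 N at the handle) (contact force between screw and cell above 230 N).
It fails at once if the flask is shifted by 20 mm or tipped (distance of flask from where it was at the start of the episode above 0.02 m or angle between flask's own z axis and vertical above 0.3 rad).
It fails at once if the bottle is shifted by 20 mm or tipped (distance of reagent from where it was at the start of the episode above 0.02 m or angle between reagent's own z axis and vertical above 0.3 rad).
It fails at once if the jar is shifted by 20 mm (distance of sample_jar from where it was at the start of the episode above 0.02 m).
It fails at once if the beaker is shifted by 15 mm (distance of beaker from where it was at the start of the episode above 0.015 m).
It also fails if it takes over 64 s, if anything falls off the work surface, if the arm or the gripper's body presses on something with over 40 N, if the wrist force passes 120 N, or if a joint passes its speed limit or range.

ROBOT

A 6-joint arm with a two-finger parallel gripper is mounted at the origin on the work surface. World frame = base frame: x ahead of the robot, y to its left, z up, the work surface at z = 0. Lengths are in m, angles in rad, forces in N, time in s.
With the tool pointing down it reaches from about 0.375 to 0.975 m from the base axis. Payload 3.8 kg.
Tool frame: the origin (TCP) lies between the finger pads; the fingertips stand 17 mm ahead of it and the grasp point (between the pads) lies 2 mm behind it; y points along the fingers, z is the direction in which the jaws open and shut, and the axes are right-handed (so a half turn about y gives the same grasp; the last joint's range is limited). The gripper opens to 85 mm and grips with 20 to 120 N. Pads are 22 mm wide; open, the fingers measure 114 mm over their backs; the gripper's body (76 mm by 85 mm) begins 54 mm behind the grasp point. The pads swing forward as they close: fully open they stand 13 mm farther back than shut.
Start: joints at [1.173, 0.264, 1.604, -0, 1.274, -0.037], TCP at [0.238, 0.632, 0.248] pointing down, gripper open.
Joint ranges: [-2.63, 2.63], [-0.94, 2.18], [0.31, 2.57], [-1.31, 4.45], [0, 2.66], [-2.55, 2.55]. Speed limits (rad/s): [2.57, 2.57, 3.14, 3.14, 3.14, 3.14].

INTERFACE

Orientations are given as a rotation vector (axis times angle).
In Python, from workcell import bot, eyes, nets gives the robot as it stands. The module is installed in compiled form; this text tells all that it offers.
- The arm moves only by the tool jog_arm, never from a script. Its arguments are lists of equal length, an entry for each row: "turn": the turn, a rotation vector about the tool's x, y, z in rad, a list of three; "slide": the shift along the tool's x, y, z in mm, a list of three; "grip": the opening in per cent of the stroke, from 0 (shut) to 100 (fully open). A call has 1 to 5 rows; each row shifts and turns the commanded pose from where the row before left it, along the tool's axes as they then stand; what a row does not reach is not made up. A row lasts 1/10 s, in which the tool goes at most 50 mm and 8.59 degrees, less where a joint would pass 70% of its speed; a pose out of reach is approached as far as the arm can. A call with a gripper value outside its range is refused whole. The fingers move at their own pace and stop on an object; "newtons" is the grip in N (left out, the last holds). Time passes only in rows, so rows that do not move let the fingers close. It gives the time, the measured TCP pose, the force and the opening at its end, in the units of the state.
- bot.read_state(): the state, without advancing time (a new reading comes with each control period).
- eyes.read_camera(name): name is "side" or "top" or "wrist"; returns a dict with "img" (400x640x3 uint8, red, green, blue), "depth" (400x640 float32, m along the optical axis (not along the pixel's ray), 0 where there is no reading), "intrinsics" (3x3 intrinsics, pixels), "position" and "rotation" of the camera in the world. Camera axes: x right, y down, z forward; pixel columns grow to the right and rows downward; lengths in m; the calibration is good to about 2 mm. The wrist camera is an equidistant fisheye: a pixel r from the principal point sees the ray r / f radians off the axis. A picture is of the moment at which its call begins.
- bot.finish_job(): hands the job in, once; it reports no verdict.
Trained networks look in a picture, given as the dict that the camera call returned (one of the last four; its "shot" number tells which), for a name from the list of things; names that differ only in an ending like _2 or _b are one class to them, and where a whole thing is asked for, a point or a joint stands for the part that bears it (a point fixed in the world has none). Each returns a list of dicts, best first, with "conf" (0 to 1); they miss things now and then, are a little off and sometimes report something else, mostly with a low value. They report only what shows in the picture. A call takes as long as a camera call.
- nets.search_frame(thing, picture): "xyz" ([x, y, z] in m, in the coordinates of the camera as it stood for that picture, good to about 4 mm: the middle of the surface that is visible of it).
The state is a dict: "time": time; "q": joint angles; "joint_vel": joint speeds; "joint_torque": joint torques, N m; "tool_pos": TCP position; "tcp_rot": TCP orientation; "wrist_force": force on the tool from outside, world axes, zero at the start; "torque": the same for the moment, N m; "width": opening from 0.0 (shut) to 1.0 (fully open).
Only numpy, scipy, OpenCV 4.12 (cv2) and the standard library are available. Lean on these libraries where they do the work, as an engineer would, in place of code of your own. Each camera call takes 0.05 s, during which the arm holds its last target.

## Working session

There is one attempt and no reset: what is moved stays moved. The work goes in short steps, Python scripts to look and compute and a tool call to move; the robot and the scene stay as the last step left them, time stands still between calls to the robot, and variables do not carry over. Pictures are saved under pics/ and viewed, and the job is handed in when it is done.

Besides the shell and the picture viewer there is one more tool, called after ">>>" in YAML: its name, and indented under it one key for each argument. jog_arm: Moves the arm, as the interface text tells. Its arguments: {"type":"object","properties":{"turn":{"type":"array"},"slide":{"type":"array"},"grip":{"type":"array"},"newtons":{"type":"number"}},"required":["turn","slide","grip"]}

```bash
mkdir -p pics; cat > h.py <<'E'
import numpy as np, cv2
from workcell import bot, eyes, nets
from scipy.spatial.transform import Rotation as R
def shot(n,f):
    p=eyes.read_camera(n); cv2.imwrite('pics/'+f,p['img'][:,:,::-1]); return p
def w(p,c): return np.array(p['position'])+np.array(p['rotation'])@np.array(c)
def find(p,t,k=2):
    for d in nets.search_frame(t,p)[:k]: print(t,round(d['conf'],2),np.round(w(p,d['xyz']),4))
def st():
    s=bot.read_state(); print('t',s['time'],'pos',np.round(s['tool_pos'],4),'rot',np.round(s['tcp_rot'],3),'F',np.round(s['wrist_force'],1),'w',s['width'],'q',np.round(s['q'],2)); return s
E
python3 - <<'E'
from h import *
s=st(); print(np.round(R.from_rotvec(s['tcp_rot']).as_matrix(),3))
for c in ['side','top']:
    p=shot(c,c+'1.png'); print(c,np.round(p['position'],3),np.round(p['rotation'],2).tolist(),np.round(p['intrinsics'],1).tolist())
    for t in ['press','screw','cell','wheel_face','handle_pivot','grip_mid','handle','flask','reagent','sample_jar','beaker']: find(p,t)
E
```

```text
t 0.0 pos [0.238  0.6309 0.247 ] rot [-1.554  0.284 -0.283] F [-0.2 -0.4 -0.2] w 1.0015809069995303 q [ 1.17  0.26  1.61  0.    1.27 -0.04]
[[ 0.936 -0.001  0.353]
 [-0.353 -0.002  0.936]
 [-0.    -1.    -0.002]]
side [ 0.402 -0.469  0.884] [-2.4, 0.5, -0.16] [[369.1, 0.0, 317.9], [0.0, 369.1, 195.0], [0.0, 0.0, 1.0]]
press 0.65 [ 0.468  -0.4027  0.9502]
press 0.23 [ 0.4388 -0.4319  0.921 ]
cell 0.89 [ 0.4128 -0.4579  0.895 ]
wheel_face 0.8 [ 0.4331 -0.4376  0.9154]
handle_pivot 0.97 [ 0.451  -0.4197  0.9333]
handle_pivot 0.32 [ 0.4407 -0.43    0.923 ]
grip_mid 0.65 [ 0.4517 -0.4191  0.9339]
handle 0.51 [ 0.4587 -0.412   0.941 ]
flask 0.93 [ 0.2285 -0.6422  0.7107]
flask 0.54 [ 0.4474 -0.4233  0.9296]
reagent 0.96 [ 0.5716 -0.2991  1.0538]
sample_jar 0.82 [ 0.1781 -0.6926  0.6604]
sample_jar 0.51 [ 0.4523 -0.4184  0.9346]
top [0.476 0.09  1.324] [-2.17, 2.14, -0.15] [[449.4, 0.0, 317.1], [0.0, 449.4, 194.9], [0.0, 0.0, 1.0]]
press 0.87 [0.5818 0.1955 1.4296]
screw 0.85 [0.5683 0.1821 1.4162]
wheel_face 0.83 [0.5788 0.1925 1.4266]
handle_pivot 0.97 [0.5715 0.1852 1.4193]
handle_pivot 0.61 [0.5808 0.1945 1.4286]
grip_mid 0.6 [0.6195 0.2332 1.4673]
handle 0.71 [0.6286 0.2423 1.4764]
flask 0.72 [0.6295 0.2432 1.4773]
reagent 0.61 [0.43   0.0437 1.2779]
sample_jar 0.81 [ 0.1554 -0.2309  1.0033]
beaker 0.54 [0.5657 0.1794 1.4135]
```

```bash
sed -i "s/np.array(p\['rotation'\])@np.array(c)/R.from_rotvec(p['rotation']).as_matrix()@np.array(c)/" h.py
python3 - <<'E'
from h import *
for c in ['side','top','wrist']:
    p=shot(c,c+'2.png'); np.savez(c+'2.npz',**{k:np.array(v) for k,v in p.items()}); print(c, p['position'],np.round(p['intrinsics'],1).tolist())
    for t in ['press','wheel_face','handle_pivot','grip_mid','flask','reagent','sample_jar']: find(p,t)
E
```

```text
side [ 0.40181413 -0.46889761  0.88405956] [[369.1, 0.0, 317.9], [0.0, 369.1, 195.0], [0.0, 0.0, 1.0]]
press 0.69 [0.548  0.1146 0.1029]
wheel_face 0.57 [0.5574 0.1438 0.2416]
wheel_face 0.18 [0.5486 0.1546 0.2604]
handle_pivot 0.9 [0.5526 0.1434 0.2475]
handle_pivot 0.57 [0.5498 0.1568 0.2624]
grip_mid 0.66 [0.5492 0.156  0.2645]
flask 0.63 [0.678  0.2625 0.0605]
reagent 0.87 [ 0.4709 -0.0422  0.0888]
sample_jar 0.62 [0.652  0.0237 0.0624]
sample_jar 0.61 [0.6791 0.2618 0.0607]
top [0.47603196 0.08974492 1.32386479] [[449.4, 0.0, 317.1], [0.0, 449.4, 194.9], [0.0, 0.0, 1.0]]
press 0.65 [0.5487 0.138  0.2441]
wheel_face 0.86 [0.559  0.1498 0.2411]
handle_pivot 0.58 [0.5592 0.149  0.244 ]
flask 0.97 [0.6739 0.2705 0.0679]
reagent 0.76 [ 0.4781 -0.013   0.1012]
sample_jar 0.57 [0.6534 0.036  0.0644]
wrist [0.17422699 0.6545949  0.37423485] [[309.7, 0.0, 317.1], [0.0, 309.7, 198.0], [0.0, 0.0, 1.0]]
```

View pics/side1.png

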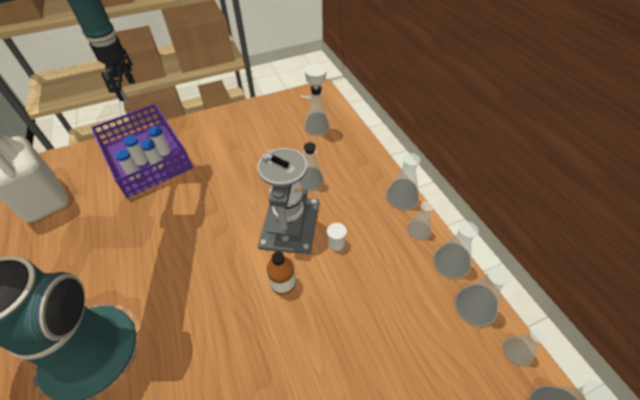

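View pics/top1.png

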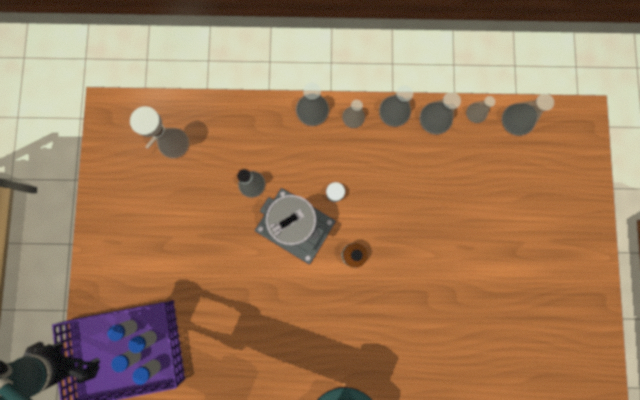

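```bash
python3 - <<'E'
import cv2
a=cv2.imread('pics/top2.png')[170:270,220:380]; b=cv2.imread('pics/side2.png')[130:260,220:380]
cv2.imwrite('pics/topz.png',cv2.resize(a,None,fx=5,fy=5,interpolation=2));cv2.imwrite('pics/sidez.png',cv2.resize(b,None,fx=4.5,fy=4.5,interpolation=2))
E
```

```text
(no output)
```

View pics/topz.png

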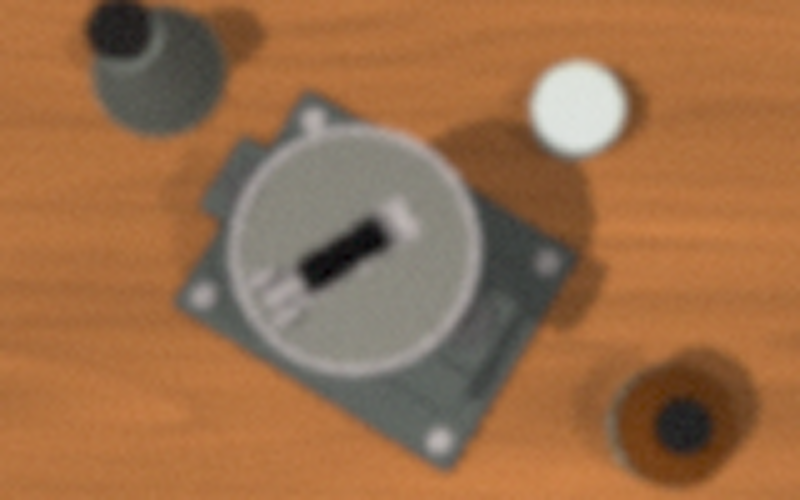

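View pics/sidez.png

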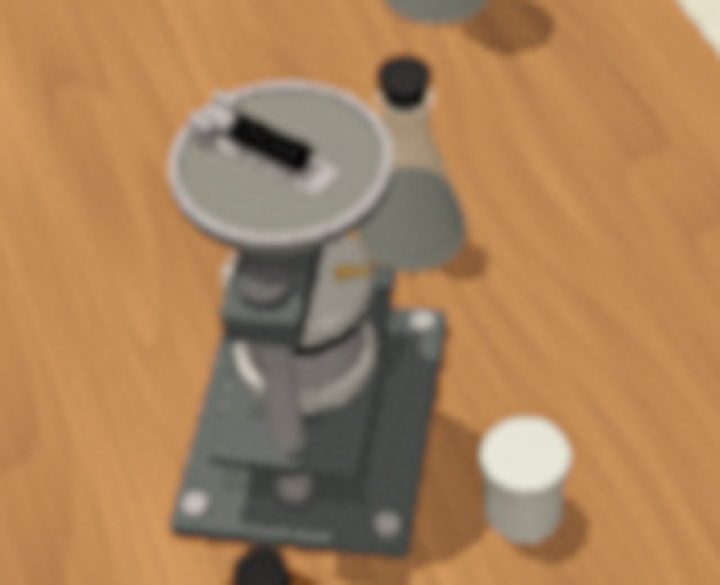

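```bash
cat >> h.py <<'E'
def cloud(d):
    K=d['intrinsics'];Z=np.array(d['depth']);v,u=np.mgrid[:400,:640]
    c=np.stack([(u-K[0][2])/K[0][0]*Z,(v-K[1][2])/K[1][1]*Z,Z],-1)
    return np.array(d['position'])+c@R.from_rotvec(d['rotation']).as_matrix().T
def topix(d,x):
    c=R.from_rotvec(d['rotation']).as_matrix().T@(np.array(x)-d['position']); K=d['intrinsics']
    return K[0][0]*c[0]/c[2]+K[0][2],K[1][1]*c[1]/c[2]+K[1][2]
def ray(d,u,v,z):
    K=d['intrinsics'];r=R.from_rotvec(d['rotation']).as_matrix()@np.array([(u-K[0][2])/K[0][0],(v-K[1][2])/K[1][1],1]);p=np.array(d['position']);return p+r*(z-p[2])/r[2]
E
python3 - <<'E'
from h import *
for n in ['top','side']:
    d=dict(np.load(n+'2.npz')); P=cloud(d); m=(P[...,2]>.225)&(P[...,2]<.3)&(abs(P[...,0]-.55)<.1)&(abs(P[...,1]-.15)<.1)
    q=P[m]; print(n,m.sum(),'zmed',np.median(q[:,2]),'mid',(q.min(0)+q.max(0))/2,q.max(0)-q.min(0)); 
    c,r=cv2.minEnclosingCircle(q[:,:2].astype(np.float32)); print(c,r, np.percentile(q[:,2],[5,50,95,99]))
    h=q[q[:,2]>np.median(q[:,2])+.008]; print('high',len(h),h.mean(0), np.linalg.svd(h[:,:2]-h[:,:2].mean(0),full_matrices=False)[2][0])
d=dict(np.load('top2.npz'))
for nm,(u,v),z in [('ctr',(355,250),.241),('piv',(272,293),.252),('gripmid',(348,255),.252),('end',(387,237),.252),('white',(403,217),.245)]:
    print(nm,np.round(ray(d,220+u/5-.4,170+v/5-.4,z),4))
E
```

```text
top 1938 zmed 0.24550994065171872 mid [0.55798767 0.15126649 0.24663696] [0.11807881 0.12096187 0.04295091]
(0.5607738494873047, 0.1529347151517868) 0.06421630084514618 [0.24174824 0.24550994 0.26212453 0.26572004]
high 221 [0.54835054 0.16411282 0.26153862] [-0.55881341  0.82929341]
side 1513 zmed 0.24591657294187308 mid [0.55763579 0.15043826 0.25138278] [0.119135   0.12351985 0.0315248 ]
(0.5582967400550842, 0.1504957228899002) 0.06246526166796684 [0.24223763 0.24591657 0.26256528 0.26557157]
high 192 [0.54656887 0.16121708 0.26135027] [ 0.53662033 -0.84382381]
ctr [0.5575 0.1498 0.241 ]
piv [0.5356 0.1883 0.252 ]
gripmid [0.5543 0.1525 0.252 ]
end [0.5632 0.1341 0.252 ]
white [0.5735 0.1269 0.245 ]
```

>>> jog_arm:
  turn:
    - [0,0,0]
    - [0,0,0]
    - [0,0,0]
    - [0,0,0]
    - [0,0,0]
  slide:
    - [20,-25,-14]
    - [39,-20,-20]
    - [40,-20,-20]
    - [39,-15,-26]
    - [39,-15,-26]
  grip: [100,100,100,100,100]

```text
time: 2.9
tool_pos: [0.3674, 0.4686, 0.3443]
tcp_rot: [-1.551, 0.282, -0.283]
wrist_force: [0.7, -0.9, 0.4]
width: 1.002
```

>>> jog_arm:
  turn:
    - [0,0,0]
    - [0,0,0]
    - [0,0,0]
    - [0,0,0]
    - [0,0,0]
  slide:
    - [39,-10,-28]
    - [39,-10,-28]
    - [40,-10,-28]
    - [40,-10,-28]
    - [40,-10,-28]
  grip: [100,100,100,100,100]

```text
time: 3.4
tool_pos: [0.5031, 0.2672, 0.3941]
tcp_rot: [-1.552, 0.282, -0.284]
wrist_force: [0.5, -0.0, 0.0]
width: 1.003
```

>>> jog_arm:
  turn:
    - [0,0.13,0]
    - [0,0.13,0]
    - [0,0.13,0]
    - [0,0.13,0]
    - [0,0.12,0]
  slide:
    - [30,0,-25]
    - [0,0,0]
    - [0,0,0]
    - [0,0,0]
    - [0,0,0]
  grip: [50,50,50,50,50]

```text
time: 3.9
tool_pos: [0.5217, 0.2347, 0.3934]
tcp_rot: [-1.424, 0.784, -0.784]
wrist_force: [-0.3, -1.2, 0.0]
width: 0.497
```

```bash
python3 - <<'E'
from h import *
s=st(); print(np.round(R.from_rotvec(s['tcp_rot']).as_matrix(),3))
p=shot('wrist','wr3.png')
for t in ['wheel_face','handle_pivot','grip_mid','handle','screw']: find(p,t)
E
```

```text
t 3.9 pos [0.5217 0.2347 0.3934] rot [-1.424  0.784 -0.784] F [-0.3 -1.2  0. ] w 0.4974843996280281 q [ 0.38  0.01  1.63  0.    1.5  -0.19]
[[ 0.535  0.     0.845]
 [-0.845  0.     0.535]
 [ 0.    -1.     0.   ]]
wheel_face 0.62 [0.564  0.1584 0.2427]
handle_pivot 0.58 [0.5637 0.1611 0.2441]
grip_mid 0.98 [0.5435 0.1661 0.2606]
grip_mid 0.31 [0.541  0.1813 0.1256]
handle 0.79 [0.5541 0.1655 0.2591]
screw 0.88 [0.5594 0.1668 0.2412]
```

View pics/wr3.png

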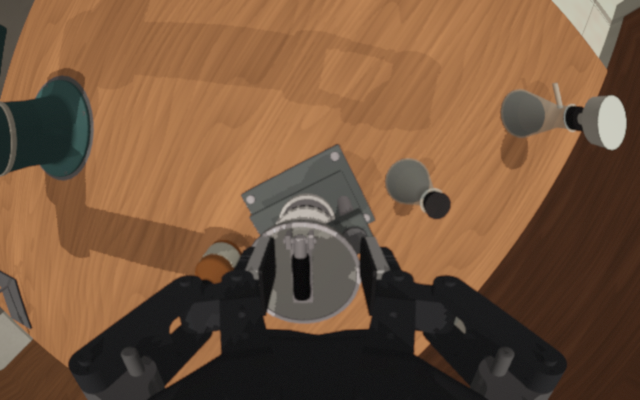

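```bash
cat >> h.py <<'E'
def fray(d,u,v,z):
    K=d['intrinsics'];a=(u-K[0][2])/K[0][0];b=(v-K[1][2])/K[1][1];t=np.hypot(a,b)
    c=np.array([np.sin(t)*a/t,np.sin(t)*b/t,np.cos(t)]);r=R.from_rotvec(d['rotation']).as_matrix()@c;p=np.array(d['position']);return p+r*(z-p[2])/r[2]
E
python3 - <<'E'
from h import *
p=shot('wrist','wr4.png'); np.savez('wr4.npz',**{k:np.array(v) for k,v in p.items()}); print(p['position'])
cv2.imwrite('pics/wr4z.png',cv2.resize(p['img'][200:330,240:370,::-1],None,fx=4.5,fy=4.5,interpolation=2))
E
```

```text
[0.48457404 0.29170973 0.51927084]
```

View pics/wr4z.png

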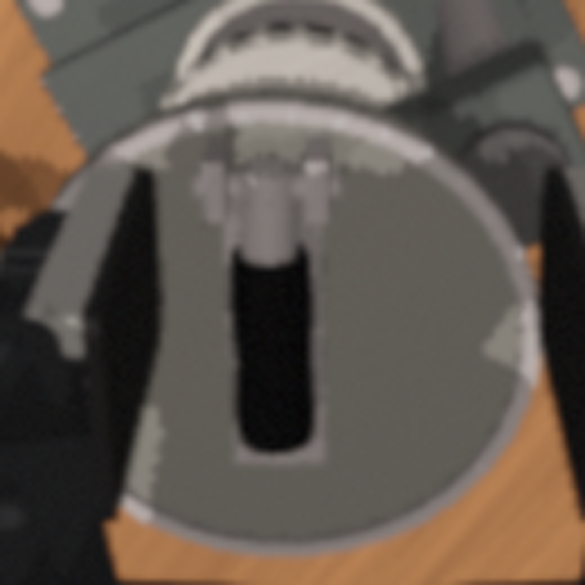

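```bash
python3 - <<'E'
from h import *
d=dict(np.load('wr4.npz'))
f=lambda u,v,z: fray(d,240+u/4.5-.4,200+v/4.5-.4,z)
for n,u,v,z in [('near',270,258,.2565),('far',276,448,.2565),('piv',268,192,.2565),('earL',208,190,.259),('earR',320,190,.259),('rimtop',300,108,.2455),('rimbot',305,548,.2455),('rimR',532,315,.2455)]: print(n,np.round(f(u,v,z),4))
E
```

```text
near [0.5424 0.172  0.2565]
far [0.5688 0.1314 0.2565]
piv [0.534  0.1848 0.2565]
earL [0.523  0.1795 0.259 ]
earR [0.5422 0.192  0.259 ]
rimtop [0.5316 0.2004 0.2455]
rimbot [0.5941 0.1026 0.2455]
rimR [0.6018 0.1862 0.2455]
```

>>> jog_arm:
  turn:
    - [0,0,0]
    - [0,0,0]
    - [0,0,0]
    - [0,0,0]
    - [0,0,0]
  slide:
    - [40,20,-8]
    - [40,20,-7]
    - [14,35,0]
    - [0,20,0]
    - [0,0,0]
  grip: [48,48,48,48,48]

```text
time: 4.75
tool_pos: [0.5576, 0.1467, 0.294]
tcp_rot: [-1.431, 0.785, -0.776]
wrist_force: [-0.6, -0.2, 0.2]
width: 0.48
```

```bash
python3 - <<'E'
from h import *
st()
p=shot('wrist','wr5.png')
cv2.imwrite('pics/wr5z.png',cv2.resize(p['img'][190:350,220:400,::-1],None,fx=3.6,fy=3.6,interpolation=2))
E
```

```text
t 4.75 pos [0.5576 0.1467 0.294 ] rot [-1.431  0.785 -0.776] F [-0.6 -0.2  0.2] w 0.4804224709084256 q [ 0.21  0.06  1.76  0.    1.33 -0.36]
```

View pics/wr5z.png

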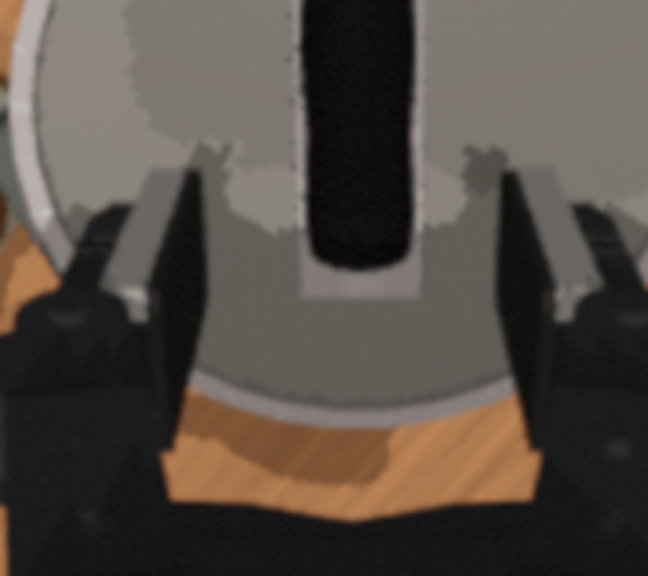

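>>> jog_arm:
  turn:
    - [0,0,0]
    - [0,0,0]
    - [0,0,0]
    - [0,0,0]
    - [0,0,0]
  slide:
    - [0,13,0]
    - [0,13,0]
    - [0,0,0]
    - [0,0,0]
    - [0,0,0]
  grip: [48,48,15,15,10]
  newtons: 30

```text
time: 5.3
tool_pos: [0.5586, 0.1477, 0.2719]
tcp_rot: [-1.428, 0.781, -0.778]
wrist_force: [-3.4, -0.9, -2.5]
width: 0.19
```

>>> jog_arm:
  turn:
    - [0,0,0]
    - [0,0,0]
    - [0,0,0]
  slide:
    - [0,0,0]
    - [0,0,0]
    - [0,0,0]
  grip: [5,5,5]
  newtons: 30

```text
time: 5.6
tool_pos: [0.5587, 0.1477, 0.2719]
tcp_rot: [-1.428, 0.781, -0.779]
wrist_force: [-4.7, -1.4, -1.9]
width: 0.192
```

>>> jog_arm:
  turn:
    - [0,0,0]
    - [0,0,0]
    - [0,0,0]
    - [0,0,0]
    - [0,0,0]
  slide:
    - [0,0,0]
    - [0,4,-1]
    - [0,0,0]
    - [0,0,0]
    - [0,0,0]
  grip: [32,32,10,10,5]
  newtons: 30

```text
time: 6.1
tool_pos: [0.5591, 0.1468, 0.2686]
tcp_rot: [-1.427, 0.779, -0.781]
wrist_force: [-1.0, -2.9, 1.2]
width: 0.193
```

>>> jog_arm:
  turn:
    - [0,0,0]
    - [0,0,0]
  slide:
    - [0,0,0]
    - [0,0,0]
  grip: [5,5]

```text
time: 6.3
tool_pos: [0.559, 0.1469, 0.2686]
tcp_rot: [-1.427, 0.779, -0.781]
wrist_force: [-1.3, -4.4, 1.2]
width: 0.195
```

>>> jog_arm:
  turn:
    - [0,0,0]
    - [0,0,0]
    - [0,0,0]
    - [0,0,0]
    - [0,0,0]
  slide:
    - [-0.6,-7.5,0]
    - [-1.8,-7.3,0]
    - [-2.9,-7,0]
    - [-3.9,-6.4,0]
    - [-4.9,-5.7,0]
  grip: [5,5,5,5,5]

```text
time: 6.8
tool_pos: [0.5504, 0.1598, 0.3024]
tcp_rot: [-1.427, 0.781, -0.779]
wrist_force: [-2.0, 1.5, -7.3]
width: 0.185
```

```bash
python3 - <<'E'
from h import *
st()
p=shot('side','s6.png')
cv2.imwrite('pics/s6z.png',cv2.resize(p['img'][100:240,200:380,::-1],None,fx=4,fy=4,interpolation=2))
E
```

```text
t 6.8 pos [0.5504 0.1598 0.3024] rot [-1.427  0.781 -0.779] F [-2.   1.5 -7.3] w 0.18511418437971044 q [ 0.24  0.04  1.76  0.    1.34 -0.33]
```

View pics/s6z.png

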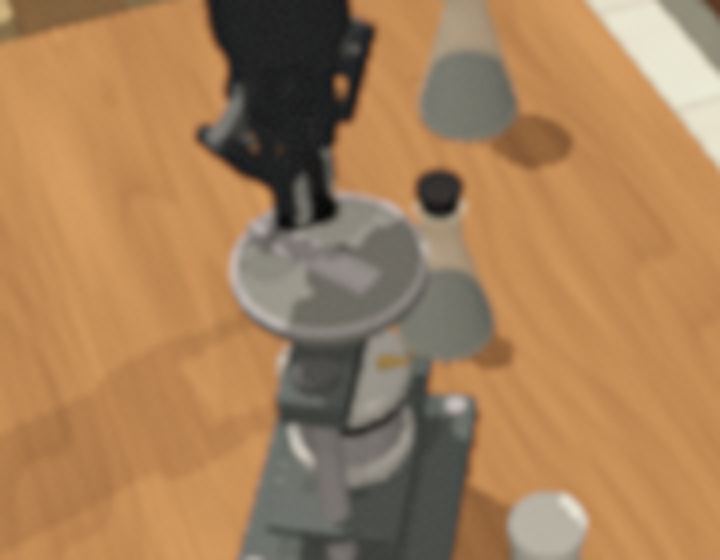

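>>> jog_arm:
  turn:
    - [0,0,0]
    - [0,0,0]
    - [0,0,0]
    - [0,0,0]
    - [0,0,0]
  slide:
    - [-5.7,-4.9,0]
    - [-6.4,-3.9,0]
    - [-7,-2.9,0]
    - [-7.3,-1.8,0]
    - [-7.5,-0.6,0]
  grip: [5,5,5,5,5]

```text
time: 7.35
tool_pos: [0.5338, 0.1885, 0.3186]
tcp_rot: [-1.423, 0.777, -0.782]
wrist_force: [0.0, 0.4, 0.5]
width: 0.053
```

>>> jog_arm:
  turn:
    - [0,0,0]
    - [0,0,0]
  slide:
    - [-3,0,0]
    - [0,0,0]
  grip: [5,5]

```text
time: 7.55
tool_pos: [0.5314, 0.1908, 0.317]
tcp_rot: [-1.425, 0.778, -0.78]
wrist_force: [-0.9, 0.6, 0.1]
width: 0.051
```

Slipped off the grip; look.

```bash
python3 - <<'E'
from h import *
st()
p=shot('side','s7.png')
cv2.imwrite('pics/s7z.png',cv2.resize(p['img'][100:240,200:380,::-1],None,fx=4,fy=4,interpolation=2))
find(p,'grip_mid')
p=shot('wrist','w7.png');find(p,'grip_mid')
cv2.imwrite('pics/w7z.png',cv2.resize(p['img'][190:350,220:400,::-1],None,fx=3.6,fy=3.6,interpolation=2))
E
```

```text
t 7.55 pos [0.5314 0.1908 0.317 ] rot [-1.425  0.778 -0.78 ] F [-0.9  0.6  0.1] w 0.05059887490949106 q [ 0.3   0.02  1.76 -0.    1.37 -0.27]
grip_mid 0.58 [0.545  0.1631 0.2958]
grip_mid 0.81 [0.5398 0.173  0.2886]
```

View pics/s7z.png

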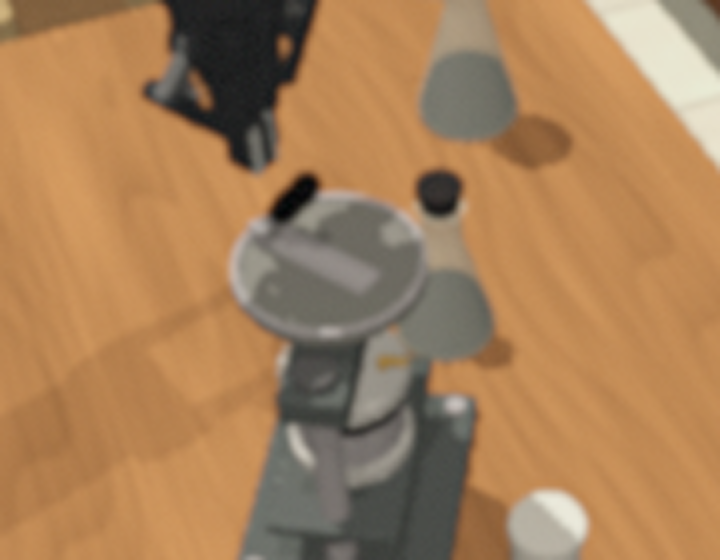

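View pics/w7z.png

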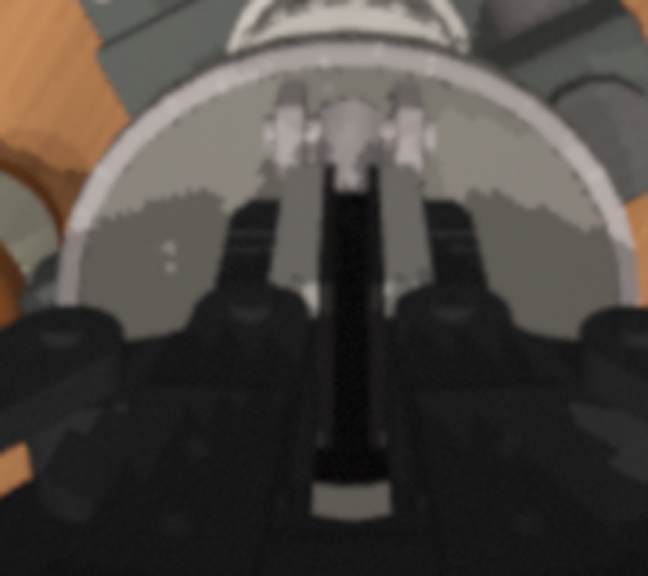

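>>> jog_arm:
  turn:
    - [0,0,0]
    - [0,0,0]
    - [0,0,0]
    - [0,0,0]
    - [0,0,0]
  slide:
    - [0,0,0]
    - [0,0,0]
    - [0,0,0]
    - [12,11,0]
    - [12,11,0]
  grip: [48,48,48,48,48]
  newtons: 40

```text
time: 8.25
tool_pos: [0.5448, 0.1693, 0.2937]
tcp_rot: [-1.426, 0.779, -0.78]
wrist_force: [-0.5, -0.2, 0.3]
width: 0.482
```

>>> jog_arm:
  turn:
    - [0,0,0]
    - [0,0,0]
    - [0,0,0]
    - [0,0,0]
    - [0,0,0]
  slide:
    - [0,0,0]
    - [0,0,0]
    - [0,0,0]
    - [0,0,0]
    - [0,0,0]
  grip: [10,10,5,5,5]
  newtons: 40

```text
time: 8.75
tool_pos: [0.544, 0.1695, 0.2931]
tcp_rot: [-1.428, 0.78, -0.78]
wrist_force: [2.7, -2.7, -10.6]
width: 0.194
```

```bash
python3 - <<'E'
from h import *
st()
p=shot('side','s8.png')
cv2.imwrite('pics/s8z.png',cv2.resize(p['img'][100:240,200:380,::-1],None,fx=4,fy=4,interpolation=2))
E
```

```text
t 8.75 pos [0.544  0.1695 0.2931] rot [-1.428  0.78  -0.78 ] F [  2.7  -2.7 -10.6] w 0.1944230280106562 q [ 0.26  0.04  1.78 -0.    1.33 -0.31]
```

View pics/s8z.png

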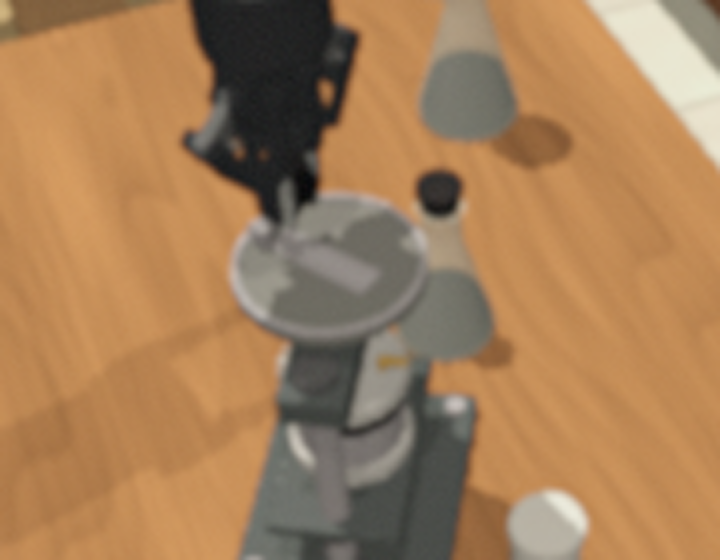

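>>> jog_arm:
  turn:
    - [0,0,0]
    - [0,0,0]
    - [0,0,0]
    - [0,0,0]
    - [0,0,0]
  slide:
    - [-4.6,-2.1,0]
    - [-5.2,-1.7,0]
    - [-5,-1,0]
    - [-5,-0.3,0]
    - [-2,0,0]
  grip: [5,5,5,5,5]

```text
time: 9.3
tool_pos: [0.5332, 0.1867, 0.2997]
tcp_rot: [-1.429, 0.777, -0.783]
wrist_force: [5.3, -8.9, -7.0]
width: 0.19
```

>>> jog_arm:
  turn:
    - [0,0,0]
  slide:
    - [-1,0,0]
  grip: [5]

```text
time: 9.4
tool_pos: [0.5327, 0.1875, 0.2997]
tcp_rot: [-1.429, 0.777, -0.783]
wrist_force: [4.2, -8.2, -5.2]
width: 0.191
```

```bash
python3 - <<'E'
from h import *
s=st();F=np.array(s['wrist_force']);print('F tool',R.from_rotvec(s['tcp_rot']).as_matrix().T@F)
p=shot('side','s9.png')
cv2.imwrite('pics/s9z.png',cv2.resize(p['img'][100:240,200:380,::-1],None,fx=4,fy=4,interpolation=2))
E
```

```text
t 9.4 pos [0.5327 0.1875 0.2997] rot [-1.429  0.777 -0.783] F [ 4.2 -8.2 -5.2] w 0.1905388417635358 q [ 0.3   0.03  1.78 -0.    1.33 -0.27]
F tool [ 9.16569508  5.26919804 -0.88717479]
```

View pics/s9z.png

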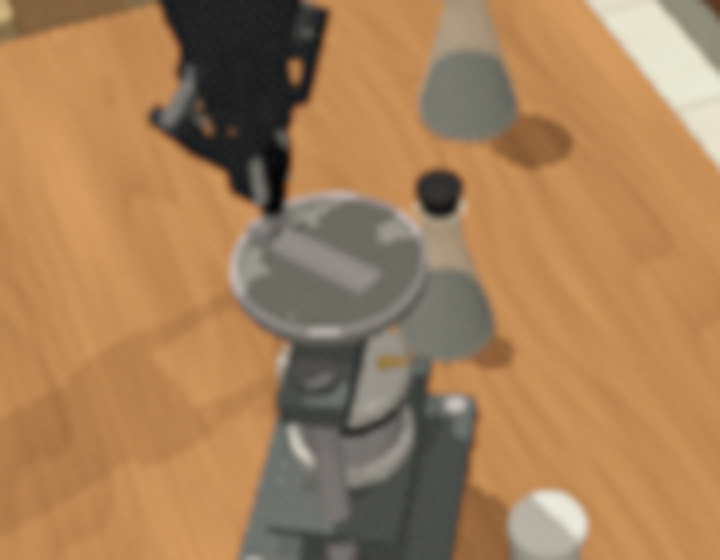

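>>> jog_arm:
  turn:
    - [0,0,0]
    - [0,0,0]
  slide:
    - [-2,0,0]
    - [0,0,0]
  grip: [5,5]

```text
time: 9.65
tool_pos: [0.5316, 0.1891, 0.2998]
tcp_rot: [-1.429, 0.777, -0.783]
wrist_force: [5.0, -6.8, -6.0]
width: 0.188
```

>>> jog_arm:
  turn:
    - [0,0,0]
    - [0,0,0]
  slide:
    - [-2,0,0]
    - [-1,0,0]
  grip: [5,5]

```text
time: 9.85
tool_pos: [0.5303, 0.1914, 0.2999]
tcp_rot: [-1.429, 0.777, -0.784]
wrist_force: [5.9, -9.2, -6.1]
width: 0.19
```

```bash
python3 - <<'E'
from h import *
s=st();F=np.array(s['wrist_force']);print('F tool',R.from_rotvec(s['tcp_rot']).as_matrix().T@F, s['torque'])
p=shot('wrist','w10.png')
cv2.imwrite('pics/w10z.png',cv2.resize(p['img'][190:350,220:400,::-1],None,fx=3.6,fy=3.6,interpolation=2))
E
```

```text
t 9.85 pos [0.5303 0.1914 0.2999] rot [-1.429  0.777 -0.784] F [ 5.9 -9.2 -6.1] w 0.19024346517258026 q [ 0.31  0.02  1.78 -0.01  1.33 -0.26]
F tool [10.92355474  6.18978439 -0.03743785] [-1.69018052 -1.03125272  0.04383563]
```

View pics/w10z.png

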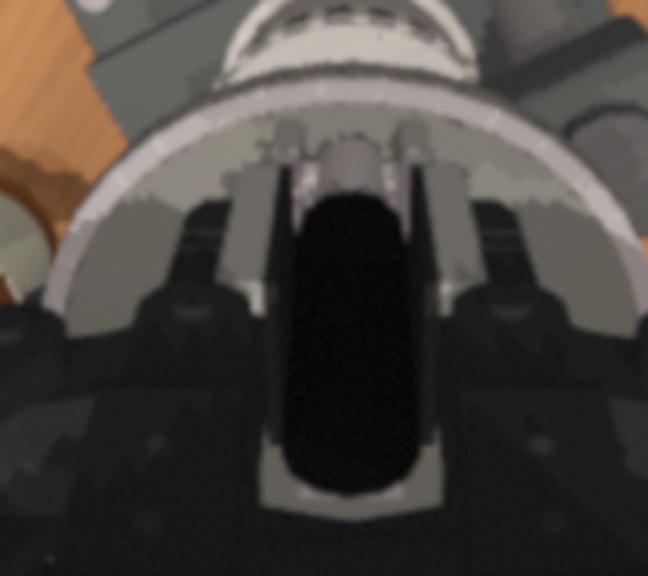

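```bash
cat >> h.py <<'E'
def fpix(d,x):
    c=R.from_rotvec(d['rotation']).as_matrix().T@(np.array(x)-d['position']);K=d['intrinsics']
    t=np.arctan2(np.hypot(c[0],c[1]),c[2]);n=np.hypot(c[0],c[1]);return np.array([K[0][2]+K[0][0]*t*c[0]/n,K[1][2]+K[1][1]*t*c[1]/n])
E
python3 - <<'E'
from h import *
p=shot('wrist','w11.png'); piv=np.array([.5335,.1877,.2565]);d=np.array([.54,-.842,0]);z=np.array([0,0,1])
for th in [1.2,1.3,1.4,1.5,1.57]:
    a=d*np.cos(th)+z*np.sin(th); nrm=-d*np.sin(th)+z*np.cos(th)
    # end points on camera-facing side
    f=lambda x:np.round((fpix(p,x)-[220,190]+.4)*3.6)
    print(th,'ear',f(piv+z*.005),'piv',f(piv),'gripbase',f(piv+a*.016+nrm*.009),'top axis',f(piv+a*.062),'top far',f(piv+a*.062-nrm*.009))
E
```

```text
1.2 ear [357. 185.] piv [356. 173.] gripbase [357. 205.] top axis [358. 509.] top far [358. 540.]
1.3 ear [357. 185.] piv [356. 173.] gripbase [357. 193.] top axis [359. 484.] top far [358. 523.]
1.4 ear [357. 185.] piv [356. 173.] gripbase [357. 181.] top axis [359. 453.] top far [359. 500.]
1.5 ear [357. 185.] piv [356. 173.] gripbase [357. 169.] top axis [359. 416.] top far [359. 472.]
1.57 ear [357. 185.] piv [356. 173.] gripbase [357. 160.] top axis [359. 386.] top far [359. 448.]
```

>>> jog_arm:
  turn:
    - [0,0,0]
    - [0,0,0]
    - [0,0,0]
    - [0,0,0]
    - [0,0,0]
  slide:
    - [0,0,0]
    - [0,0,0]
    - [0,-15,0]
    - [0,-40,0]
    - [0,-50,0]
  grip: [50,50,50,50,50]

```text
time: 10.45
tool_pos: [0.5279, 0.1936, 0.4048]
tcp_rot: [-1.429, 0.782, -0.777]
wrist_force: [1.5, 0.5, 0.1]
width: 0.501
```

```bash
python3 - <<'E'
from h import *
st()
p=shot('wrist','w12.png'); np.savez('w12.npz',**{k:np.array(v) for k,v in p.items()})
for t in ['grip_mid','handle_pivot','wheel_face']: find(p,t)
a=cv2.resize(p['img'][190:350,220:400,::-1],None,fx=3.6,fy=3.6,interpolation=2);cv2.imwrite('pics/w12z.png',a)
p=shot('side','s12.png');np.savez('s12.npz',**{k:np.array(v) for k,v in p.items()})
for t in ['grip_mid','handle_pivot','wheel_face']: find(p,t)
cv2.imwrite('pics/s12z.png',cv2.resize(p['img'][130:200,240:330,::-1],None,fx=8,fy=8,interpolation=2))
E
```

```text
t 10.45 pos [0.5279 0.1936 0.4048] rot [-1.429  0.782 -0.777] F [1.5 0.5 0.1] w 0.501313056348028 q [ 0.31 -0.    1.62  0.    1.53 -0.26]
grip_mid 0.67 [0.5314 0.1831 0.3076]
handle_pivot 0.71 [0.5519 0.1543 0.2465]
wheel_face 0.64 [0.5555 0.1507 0.2438]
grip_mid 0.58 [0.5366 0.1795 0.2979]
handle_pivot 0.7 [0.5472 0.1492 0.2471]
handle_pivot 0.65 [0.5464 0.1158 0.1153]
wheel_face 0.83 [0.5531 0.1471 0.2445]
```

View pics/w12z.png

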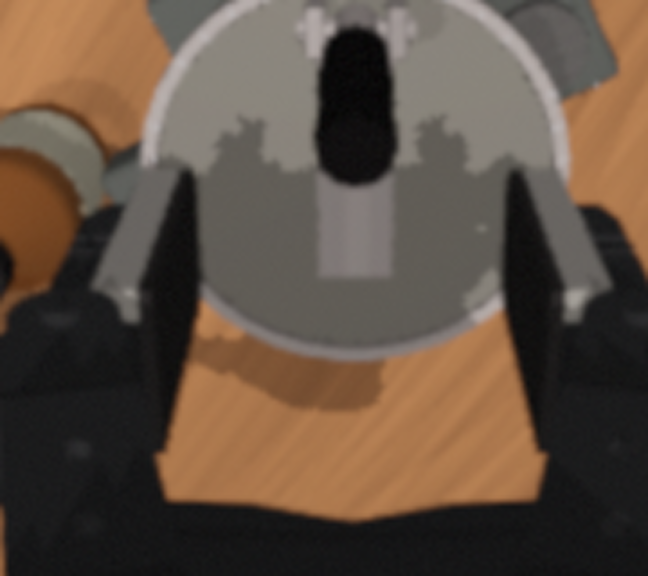

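View pics/s12z.png

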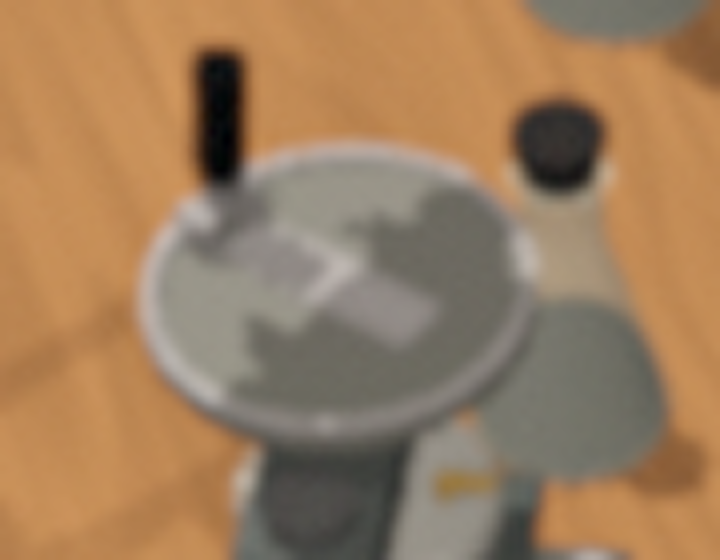

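```bash
cat > fit.py <<'E'
from h import *
S=dict(np.load('s12.npz'));W=dict(np.load('w12.npz'))
c=np.array([.558,.1505,.2565])
for ang in [-57.3]:
  d=np.array([np.cos(np.radians(ang)),np.sin(np.radians(ang)),0]);z=np.array([0,0,1]);piv=c-.045*d
  fs=lambda x:np.round((np.array(topix(S,x))-[240,130]+.45)*8)
  fw=lambda x:np.round((fpix(W,x)-[220,190]+.4)*3.6)
  print('piv',fs(piv),fw(piv),'ctr',fs(c-z*.011),fw(c-z*.011), 'rims w',fw(c-.06*d-z*.011),fw(c+.06*d-z*.011),'s',[fs(c+.06*np.array([np.cos(a),np.sin(a),0])-z*.011) for a in np.arange(0,6.28,1.57)])
  for th in [1.2,1.3,1.4,1.5,1.571]:
    a=d*np.cos(th)+z*np.sin(th)
    print(th,'side base,top',fs(piv+a*.016),fs(piv+a*.062),'wrist base,top',fw(piv+a*.016),fw(piv+a*.062))
E
python3 fit.py
```

```text
piv [217. 199.] [361.  23.] ctr [337. 282.] [360. 169.] rims w [361. -43.] [360. 353.] s [array([520., 225.]), array([273., 158.]), array([147., 341.]), array([405., 417.])]
1.2 side base,top [226. 171.] [253.  84.] wrist base,top [361.  62.] [362. 197.]
1.3 side base,top [222. 168.] [236.  71.] wrist base,top [361.  57.] [363. 175.]
1.4 side base,top [218. 165.] [219.  60.] wrist base,top [361.  51.] [363. 151.]
1.5 side base,top [213. 162.] [202.  50.] wrist base,top [361.  45.] [363. 124.]
1.571 side base,top [210. 161.] [191.  44.] wrist base,top [361.  41.] [363. 104.]
```

>>> jog_arm:
  turn:
    - [0,0,0]
    - [0,0,0]
    - [0,0,0]
    - [0,0,0]
    - [0,0,0]
  slide:
    - [43,0,1]
    - [0,25,0]
    - [0,25,0]
    - [0,25,0]
    - [0,24,0]
  grip: [0,0,0,0,0]

```text
time: 11.35
tool_pos: [0.5523, 0.1574, 0.3026]
tcp_rot: [-1.428, 0.782, -0.778]
wrist_force: [0.3, 0.3, -0.7]
width: -0.003
```

>>> jog_arm:
  turn:
    - [0,0,0]
    - [0,0,0]
    - [0,0,0]
    - [0,0,0]
    - [0,0,0]
  slide:
    - [-3,0,0]
    - [-3,0,0]
    - [-3,0,0]
    - [-2,0,0]
    - [0,0,0]
  grip: [0,0,0,0,0]

```text
time: 11.85
tool_pos: [0.5479, 0.1674, 0.307]
tcp_rot: [-1.425, 0.778, -0.781]
wrist_force: [1.1, -0.9, -0.1]
width: 0.002
```

>>> jog_arm:
  turn:
    - [0,0,0]
    - [0,0,0]
    - [0,0,0]
  slide:
    - [-2,0,0]
    - [-2,0,0]
    - [0,0,0]
  grip: [0,0,0]

```text
time: 12.15
tool_pos: [0.5453, 0.1706, 0.306]
tcp_rot: [-1.426, 0.779, -0.78]
wrist_force: [0.4, 0.0, 1.3]
width: -0.0
```

>>> jog_arm:
  turn:
    - [0,0,0]
    - [0,0,0]
    - [0,0,0]
  slide:
    - [-2,0,0]
    - [-1,0,0]
    - [0,0,0]
  grip: [0,0,0]

```text
time: 12.45
tool_pos: [0.5445, 0.1717, 0.3058]
tcp_rot: [-1.427, 0.778, -0.783]
wrist_force: [3.2, -4.9, 1.8]
width: 0.001
```

>>> jog_arm:
  turn:
    - [0,0,0]
    - [0,0,0]
    - [0,0,0]
  slide:
    - [-2,0,0]
    - [-1,0,0]
    - [0,0,0]
  grip: [0,0,0]

```text
time: 12.75
tool_pos: [0.5441, 0.1724, 0.3059]
tcp_rot: [-1.429, 0.775, -0.786]
wrist_force: [6.8, -9.9, -0.0]
width: 0.004
```

>>> jog_arm:
  turn:
    - [0,0,0]
    - [0,0,0]
  slide:
    - [-3,0,0]
    - [0,0,0]
  grip: [0,0]

```text
time: 12.95
tool_pos: [0.5436, 0.1732, 0.3061]
tcp_rot: [-1.431, 0.772, -0.79]
wrist_force: [10.4, -15.2, 0.5]
width: 0.002
```

>>> jog_arm:
  turn:
    - [0,0,0]
    - [0,0,0]
    - [0,0,0]
    - [0,0,0]
    - [0,0,0]
  slide:
    - [8,0,0]
    - [10,0,0]
    - [0,-50,0]
    - [0,-50,0]
    - [0,0,0]
  grip: [0,0,0,30,50]

```text
time: 13.45
tool_pos: [0.5525, 0.1637, 0.414]
tcp_rot: [-1.417, 0.772, -0.786]
wrist_force: [0.6, -0.1, 1.1]
width: 0.334
```

```bash
python3 - <<'E'
from h import *
st()
p=shot('wrist','w13.png'); np.savez('w12.npz',**{k:np.array(v) for k,v in p.items()})
a=cv2.resize(p['img'][190:350,220:400,::-1],None,fx=3.6,fy=3.6,interpolation=2);cv2.imwrite('pics/w13z.png',a)
p=shot('side','s13.png');np.savez('s12.npz',**{k:np.array(v) for k,v in p.items()})
cv2.imwrite('pics/s13z.png',cv2.resize(p['img'][130:200,240:330,::-1],None,fx=8,fy=8,interpolation=2))
E
python3 fit.py
```

```text
t 13.45 pos [0.5525 0.1637 0.414 ] rot [-1.417  0.772 -0.786] F [ 0.6 -0.1  1.1] w 0.333798097158546 q [ 0.24  0.01  1.59  0.    1.53 -0.33]
piv [217. 199.] [ 334. -134.] ctr [337. 282.] [334.  24.] rims w [ 333. -196.] [335. 222.] s [array([520., 225.]), array([273., 158.]), array([147., 341.]), array([405., 417.])]
1.2 side base,top [226. 171.] [253.  84.] wrist base,top [ 334. -103.] [334.   9.]
1.3 side base,top [222. 168.] [236.  71.] wrist base,top [ 334. -108.] [333. -16.]
1.4 side base,top [218. 165.] [219.  60.] wrist base,top [ 334. -115.] [333. -44.]
1.5 side base,top [213. 162.] [202.  50.] wrist base,top [ 333. -121.] [333. -73.]
1.571 side base,top [210. 161.] [191.  44.] wrist base,top [ 333. -126.] [333. -94.]
```

View pics/w13z.png

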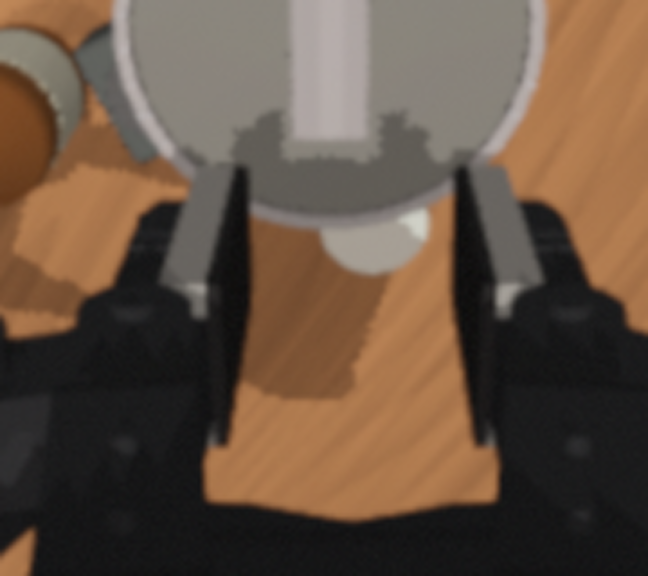

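View pics/s13z.png

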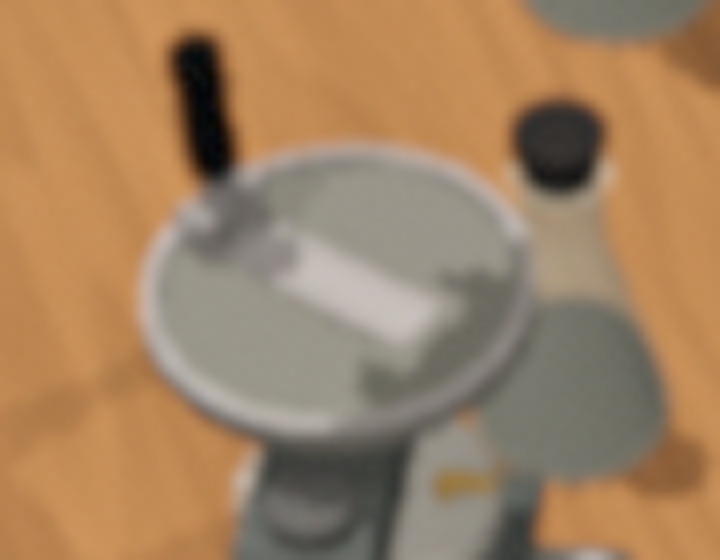

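>>> jog_arm:
  turn:
    - [0,0,0]
    - [0,0,0]
  slide:
    - [-25,0,0]
    - [0,0,0]
  grip: [50,50]

```text
time: 13.75
tool_pos: [0.5347, 0.1853, 0.4032]
tcp_rot: [-1.428, 0.782, -0.775]
wrist_force: [0.6, -0.4, 0.4]
width: 0.498
```

```bash
python3 - <<'E'
from h import *
s=st();M=R.from_rotvec(s['tcp_rot']).as_matrix();print(M.round(3));print(M.T@(np.array([.5337,.1884,.2985])-s['tool_pos']))
p=shot('wrist','w14.png'); np.savez('w12.npz',**{k:np.array(v) for k,v in p.items()})
a=cv2.resize(p['img'][150:350,220:400,::-1],None,fx=3,fy=3,interpolation=2);cv2.imwrite('pics/w14z.png',a)
find(p,'grip_mid')
E
```

```text
t 13.75 pos [0.5347 0.1853 0.4032] rot [-1.428  0.782 -0.775] F [ 0.6 -0.4  0.4] w 0.49750425434265116 q [ 0.29  0.    1.62  0.    1.52 -0.28]
[[ 0.541 -0.004  0.841]
 [-0.841  0.001  0.541]
 [-0.003 -1.    -0.003]]
[-0.00282276  0.10470446  0.00116029]
grip_mid 0.88 [0.531  0.1889 0.3166]
```

View pics/w14z.png

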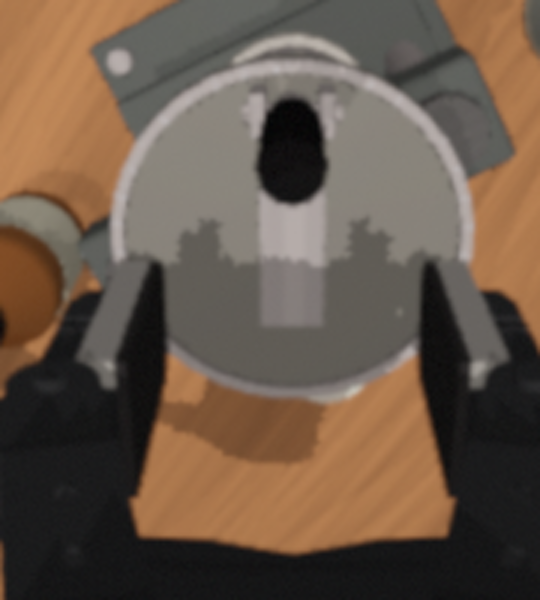

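>>> jog_arm:
  turn:
    - [0,0,0]
    - [0,0,0]
    - [0,0,0]
    - [0,0,0]
    - [0,0,0]
  slide:
    - [-3,25,0]
    - [0,30,0]
    - [0,30,0]
    - [0,20,0]
    - [0,0,0]
  grip: [50,50,50,40,20]
  newtons: 50

```text
time: 14.35
tool_pos: [0.5325, 0.1851, 0.2951]
tcp_rot: [-1.433, 0.786, -0.776]
wrist_force: [0.0, 0.5, -1.1]
width: 0.245
```

>>> jog_arm:
  turn:
    - [0,0,0]
    - [0,0,0]
    - [0,0,0]
  slide:
    - [0,0,0]
    - [0,0,0]
    - [0,0,0]
  grip: [5,5,5]
  newtons: 50

```text
time: 14.65
tool_pos: [0.5333, 0.1854, 0.2969]
tcp_rot: [-1.431, 0.784, -0.777]
wrist_force: [0.5, -0.8, -24.2]
width: 0.196
```

```bash
cat > ang.py <<'E'
from h import *
s=st(); M=R.from_rotvec(s['tcp_rot']).as_matrix();F=np.array(s['wrist_force']);c=np.array([.558,.1505])
r=np.array(s['tool_pos'][:2])-c;ph=np.arctan2(r[1],r[0]);t=np.array([np.sin(ph),-np.cos(ph)])
print('phi',ph.round(3),'r',np.linalg.norm(r).round(4),'Ftan(resist)',-F[:2]@t,'Frad out',F[:2]@r/np.linalg.norm(r),'Ftool',(M.T@F).round(1));print(M.round(3).tolist())
E
python3 ang.py
```

```text
t 14.65 pos [0.5333 0.1854 0.2969] rot [-1.431  0.784 -0.777] F [  0.5  -0.8 -24.2] w 0.1955079615807421 q [ 0.29  0.03  1.78 -0.    1.34 -0.28]
phi 2.186 r 0.0428 Ftan(resist) 0.08434144156577789 Frad out -0.9123340746316904 Ftool [ 0.9 24.2  0.1]
[[0.539, -0.006, 0.842], [-0.842, -0.002, 0.539], [-0.001, -1.0, -0.006]]
```

```bash
python3 - <<'E'
import numpy as np
for k in range(0,70):
    a=.2*k;b=a+.2
    print(f"{a:.1f}:[{45*(np.cos(a)-np.cos(b)):.1f},0.3,{45*(np.sin(b)-np.sin(a)):.1f}]",end='\n' if k%5==4 else ' ')
E
```

```text
0.0:[0.9,0.3,8.9] 0.2:[2.7,0.3,8.6] 0.4:[4.3,0.3,7.9] 0.6:[5.8,0.3,6.9] 0.8:[7.0,0.3,5.6]
1.0:[8.0,0.3,4.1] 1.2:[8.7,0.3,2.4] 1.4:[9.0,0.3,0.6] 1.6:[8.9,0.3,-1.2] 1.8:[8.5,0.3,-2.9]
2.0:[7.8,0.3,-4.5] 2.2:[6.7,0.3,-6.0] 2.4:[5.4,0.3,-7.2] 2.6:[3.8,0.3,-8.1] 2.8:[2.1,0.3,-8.7]
3.0:[0.4,0.3,-9.0] 3.2:[-1.4,0.3,-8.9] 3.4:[-3.2,0.3,-8.4] 3.6:[-4.8,0.3,-7.6] 3.8:[-6.2,0.3,-6.5]
4.0:[-7.4,0.3,-5.2] 4.2:[-8.2,0.3,-3.6] 4.4:[-8.8,0.3,-1.9] 4.6:[-9.0,0.3,-0.1] 4.8:[-8.8,0.3,1.7]
5.0:[-8.3,0.3,3.4] 5.2:[-7.5,0.3,5.0] 5.4:[-6.3,0.3,6.4] 5.6:[-4.9,0.3,7.5] 5.8:[-3.4,0.3,8.3]
6.0:[-1.6,0.3,8.8] 6.2:[0.2,0.3,9.0] 6.4:[1.9,0.3,8.8] 6.6:[3.6,0.3,8.2] 6.8:[5.2,0.3,7.3]
7.0:[6.5,0.3,6.2] 7.2:[7.6,0.3,4.7] 7.4:[8.4,0.3,3.1] 7.6:[8.9,0.3,1.4] 7.8:[9.0,0.3,-0.4]
8.0:[8.7,0.3,-2.2] 8.2:[8.1,0.3,-3.9] 8.4:[7.2,0.3,-5.4] 8.6:[6.0,0.3,-6.7] 8.8:[4.5,0.3,-7.8]
9.0:[2.9,0.3,-8.5] 9.2:[1.1,0.3,-8.9] 9.4:[-0.7,0.3,-9.0] 9.6:[-2.4,0.3,-8.6] 9.8:[-4.1,0.3,-8.0]
10.0:[-5.6,0.3,-7.0] 10.2:[-6.9,0.3,-5.8] 10.4:[-7.9,0.3,-4.3] 10.6:[-8.6,0.3,-2.6] 10.8:[-8.9,0.3,-0.9]
11.0:[-8.9,0.3,0.9] 11.2:[-8.6,0.3,2.7] 11.4:[-7.9,0.3,4.3] 11.6:[-6.8,0.3,5.8] 11.8:[-5.6,0.3,7.1]
12.0:[-4.0,0.3,8.0] 12.2:[-2.4,0.3,8.7] 12.4:[-0.6,0.3,9.0] 12.6:[1.2,0.3,8.9] 12.8:[2.9,0.3,8.5]
13.0:[4.6,0.3,7.7] 13.2:[6.0,0.3,6.7] 13.4:[7.2,0.3,5.3] 13.6:[8.1,0.3,3.8] 13.8:[8.7,0.3,2.1]
```

>>> jog_arm:
  turn:
    - [0,0,0]
    - [0,0,0]
    - [0,0,0]
  slide:
    - [0.9,1.5,8.9]
    - [2.7,1.3,8.6]
    - [4.3,0.3,7.9]
  grip: [5,5,5]

```text
time: 14.95
tool_pos: [0.5604, 0.193, 0.2958]
tcp_rot: [-1.43, 0.781, -0.779]
wrist_force: [-1.8, -5.2, -23.4]
width: 0.199
```

```bash
python3 ang.py
```

```text
t 14.95 pos [0.5604 0.193  0.2958] rot [-1.43   0.781 -0.779] F [ -1.8  -5.2 -23.4] w 0.19867302134731152 q [ 0.29  0.09  1.72 -0.    1.34 -0.28]
phi 1.513 r 0.0425 Ftan(resist) 1.503342920614101 Frad out -5.323085226407863 Ftool [ 3.4 23.4 -4.3]
[[0.54, -0.003, 0.842], [-0.842, -0.002, 0.54], [0.0, -1.0, -0.004]]
```

>>> jog_arm:
  turn:
    - [0,0,0]
    - [0,0,0]
    - [0,0,0]
    - [0,0,0]
  slide:
    - [5.8,1.3,6.9]
    - [7.0,1.3,5.6]
    - [8.0,0.3,4.1]
    - [8.7,0.3,2.4]
  grip: [5,5,5,5]

```text
time: 15.35
tool_pos: [0.5921, 0.1778, 0.2943]
tcp_rot: [-1.43, 0.782, -0.778]
wrist_force: [-8.9, -4.6, -16.1]
width: 0.197
```

```bash
python3 ang.py
```

```text
t 15.35 pos [0.5921 0.1778 0.2943] rot [-1.43   0.782 -0.778] F [ -8.9  -4.6 -16.1] w 0.19721668282488505 q [ 0.25  0.14  1.67 -0.    1.34 -0.32]
phi 0.675 r 0.0437 Ftan(resist) 1.967534237025248 Frad out -9.824748747674144 Ftool [-0.9 16.2 -9.9]
[[0.54, -0.004, 0.842], [-0.842, -0.002, 0.54], [-0.0, -1.0, -0.004]]
```

>>> jog_arm:
  turn:
    - [0,0,0]
    - [0,0,0]
    - [0,0,0]
    - [0,0,0]
    - [0,0,0]
  slide:
    - [9.0,0.6,-0.1]
    - [8.9,0.6,-1.9]
    - [8.5,0.6,-3.3]
    - [7.8,0.3,-4.7]
    - [6.7,0.3,-6.0]
  grip: [5,5,5,5,5]

```text
time: 15.85
tool_pos: [0.6018, 0.1368, 0.2928]
tcp_rot: [-1.423, 0.78, -0.779]
wrist_force: [-3.6, 3.0, -15.5]
width: 0.194
```

```bash
python3 ang.py
```

```text
t 15.85 pos [0.6018 0.1368 0.2928] rot [-1.423  0.78  -0.779] F [ -3.6   3.  -15.5] w 0.19449432596103056 q [ 0.18  0.13  1.68  0.    1.33 -0.39]
phi -0.304 r 0.0459 Ftan(resist) 1.8030746184902764 Frad out -4.298727546951663 Ftool [-4.4 15.5 -1.4]
[[0.54, 0.001, 0.842], [-0.842, 0.003, 0.54], [-0.002, -1.0, 0.002]]
```

>>> jog_arm:
  turn:
    - [0,0,0]
    - [0,0,0]
    - [0,0,0]
    - [0,0,0]
    - [0,0,0]
  slide:
    - [5.4,0.6,-7.2]
    - [3.8,0.6,-8.1]
    - [2.1,0.6,-8.7]
    - [0.4,0.3,-9.0]
    - [-1.4,0.3,-8.9]
  grip: [5,5,5,5,5]

```text
time: 16.35
tool_pos: [0.5725, 0.105, 0.2911]
tcp_rot: [-1.422, 0.777, -0.782]
wrist_force: [-0.2, 6.0, -11.6]
width: 0.198
```

```bash
python3 ang.py
```

```text
t 16.35 pos [0.5725 0.105  0.2911] rot [-1.422  0.777 -0.782] F [ -0.2   6.  -11.6] w 0.19785380332417066 q [ 0.14  0.06  1.76  0.    1.32 -0.43]
phi -1.263 r 0.0478 Ftan(resist) 1.6109753417621167 Frad out -5.820817998393635 Ftool [-5.2 11.6  3. ]
[[0.54, 0.005, 0.842], [-0.842, 0.002, 0.54], [0.001, -1.0, 0.005]]
```

>>> jog_arm:
  turn:
    - [0,0,0]
    - [0,0,0]
    - [0,0,0]
    - [0,0,0]
    - [0,0,0]
  slide:
    - [-3.4,0.5,-8.2]
    - [-5.0,0.5,-7.4]
    - [-6.2,0.5,-6.3]
    - [-7.4,0.3,-5.2]
    - [-8.2,0.3,-3.6]
  grip: [5,5,5,5,5]

```text
time: 16.85
tool_pos: [0.5295, 0.1128, 0.2892]
tcp_rot: [-1.426, 0.777, -0.783]
wrist_force: [0.7, -1.2, -1.8]
width: 0.197
```

```bash
python3 ang.py
```

```text
t 16.85 pos [0.5295 0.1128 0.2892] rot [-1.426  0.777 -0.783] F [ 0.7 -1.2 -1.8] w 0.1968012349781737 q [ 0.17 -0.02  1.84 -0.    1.31 -0.4 ]
phi -2.219 r 0.0472 Ftan(resist) 1.2611853318006745 Frad out 0.5281337105139768 Ftool [ 1.4  1.8 -0.1]
[[0.539, 0.003, 0.842], [-0.842, -0.001, 0.539], [0.003, -1.0, 0.002]]
```

>>> jog_arm:
  turn:
    - [0,0,0]
    - [0,0,0]
    - [0,0,0]
    - [0,0,0]
    - [0,0,0]
  slide:
    - [-8.8,0.3,-2.6]
    - [-9.0,0.3,-0.4]
    - [-9.0,0.3,1.7]
    - [-8.5,0.3,3.4]
    - [-7.7,0.3,5.0]
  grip: [5,5,5,5,5]

```text
time: 17.35
tool_pos: [0.513, 0.1543, 0.2872]
tcp_rot: [-1.424, 0.777, -0.782]
wrist_force: [4.2, -1.1, 5.6]
width: 0.202
```

```bash
python3 ang.py
```

```text
t 17.35 pos [0.513  0.1543 0.2872] rot [-1.424  0.777 -0.782] F [ 4.2 -1.1  5.6] w 0.202176164464898 q [ 0.25 -0.03  1.85 -0.    1.31 -0.32]
phi 3.057 r 0.0452 Ftan(resist) 0.7721884103880714 Frad out -4.265848023071677 Ftool [ 3.2 -5.6  2.9]
[[0.54, 0.004, 0.842], [-0.842, 0.0, 0.54], [0.002, -1.0, 0.003]]
```

>>> jog_arm:
  turn:
    - [0,0,0]
    - [0,0,0]
    - [0,0,0]
    - [0,0,0]
    - [0,0,0]
  slide:
    - [-6.3,0.2,6.4]
    - [-4.9,0.2,7.5]
    - [-3.2,0.2,8.3]
    - [-1.4,0.3,8.8]
    - [0.2,0.3,9.0]
  grip: [5,5,5,5,5]

```text
time: 17.85
tool_pos: [0.5379, 0.1885, 0.2857]
tcp_rot: [-1.427, 0.778, -0.781]
wrist_force: [-0.1, -4.1, 6.4]
width: 0.196
```

```bash
python3 ang.py
```

```text
t 17.85 pos [0.5379 0.1885 0.2857] rot [-1.427  0.778 -0.781] F [-0.1 -4.1  6.4] w 0.19585463334255146 q [ 0.29  0.04  1.79 -0.    1.31 -0.28]
phi 2.057 r 0.043 Ftan(resist) 1.9934113372704092 Frad out -3.5925831451116594 Ftool [ 3.4 -6.4 -2.3]
[[0.54, 0.001, 0.842], [-0.842, -0.001, 0.54], [0.002, -1.0, 0.0]]
```

>>> jog_arm:
  turn:
    - [0,0,0]
    - [0,0,0]
    - [0,0,0]
    - [0,0,0]
    - [0,0,0]
  slide:
    - [1.9,0.2,8.8]
    - [3.6,0.2,8.2]
    - [5.2,0.2,7.3]
    - [6.5,0.2,5.7]
    - [7.6,0.3,4.2]
  grip: [5,5,5,5,5]

```text
time: 18.35
tool_pos: [0.5794, 0.1873, 0.2843]
tcp_rot: [-1.425, 0.781, -0.778]
wrist_force: [-2.8, 1.5, 7.4]
width: 0.199
```

```bash
python3 ang.py
```

```text
t 18.35 pos [0.5794 0.1873 0.2843] rot [-1.425  0.781 -0.778] F [-2.8  1.5  7.4] w 0.19916547717858868 q [ 0.27  0.12  1.71  0.    1.31 -0.3 ]
phi 1.045 r 0.0426 Ftan(resist) 3.173578114664502 Frad out -0.06876219993350394 Ftool [-2.8 -7.4 -1.5]
[[0.54, -0.001, 0.842], [-0.842, 0.002, 0.54], [-0.002, -1.0, 0.0]]
```

>>> jog_arm:
  turn:
    - [0,0,0]
    - [0,0,0]
  slide:
    - [8.4,0.2,3.6]
    - [8.9,0.2,1.9]
  grip: [5,5]

```text
time: 18.55
tool_pos: [0.5925, 0.1767, 0.2839]
tcp_rot: [-1.425, 0.783, -0.776]
wrist_force: [-6.4, 4.3, 8.9]
width: 0.194
```

```bash
python3 ang.py
```

```text
t 18.55 pos [0.5925 0.1767 0.2839] rot [-1.425  0.783 -0.776] F [-6.4  4.3  8.9] w 0.1937543704784137 q [ 0.25  0.14  1.69  0.    1.32 -0.32]
phi 0.649 r 0.0433 Ftan(resist) 7.313211993113809 Frad out -2.5449968788608777 Ftool [-7.1 -8.9 -3.1]
[[0.54, -0.003, 0.841], [-0.841, 0.004, 0.54], [-0.005, -1.0, -0.0]]
```

>>> jog_arm:
  turn:
    - [0,0,0]
    - [0,0,0]
  slide:
    - [9.0,0.1,-0.4]
    - [8.7,0.1,-2.2]
  grip: [5,5]

```text
time: 18.75
tool_pos: [0.6005, 0.1621, 0.2837]
tcp_rot: [-1.42, 0.782, -0.775]
wrist_force: [-1.7, 10.6, 4.8]
width: 0.197
```

```bash
python3 ang.py
```

```text
t 18.75 pos [0.6005 0.1621 0.2837] rot [-1.42   0.782 -0.775] F [-1.7 10.6  4.8] w 0.1967329295892748 q [ 0.22  0.14  1.68  0.01  1.32 -0.35]
phi 0.266 r 0.044 Ftan(resist) 10.677748940166166 Frad out 1.1551584278684663 Ftool [-9.9 -4.7  4.3]
[[0.54, -0.001, 0.841], [-0.841, 0.007, 0.54], [-0.007, -1.0, 0.003]]
```

>>> jog_arm:
  turn:
    - [0,0,0]
  slide:
    - [6.0,0.1,-2.2]
  grip: [5]

```text
time: 18.85
tool_pos: [0.6021, 0.156, 0.2836]
tcp_rot: [-1.419, 0.782, -0.775]
wrist_force: [-1.1, 11.4, 4.9]
width: 0.194
```

```bash
python3 ang.py
```

```text
t 18.85 pos [0.6021 0.156  0.2836] rot [-1.419  0.782 -0.775] F [-1.1 11.4  4.9] w 0.1941327483148721 q [ 0.21  0.14  1.68  0.01  1.31 -0.36]
phi 0.125 r 0.0444 Ftan(resist) 11.496195770595884 Frad out 0.3134683989512332 Ftool [-10.3  -4.9   5.3]
[[0.54, -0.0, 0.842], [-0.842, 0.008, 0.54], [-0.007, -1.0, 0.004]]
```

>>> jog_arm:
  turn:
    - [0,0,0]
    - [0,0,0]
  slide:
    - [0,0,0]
    - [0.9,0,1.8]
  grip: [5,5]

```text
time: 19.05
tool_pos: [0.603, 0.1532, 0.2834]
tcp_rot: [-1.427, 0.782, -0.777]
wrist_force: [-6.4, 0.2, 9.1]
width: 0.196
```

```bash
python3 ang.py
```

```text
t 19.05 pos [0.603  0.1532 0.2834] rot [-1.427  0.782 -0.777] F [-6.4  0.2  9.1] w 0.1963391770671705 q [ 0.21  0.15  1.68  0.    1.32 -0.36]
phi 0.059 r 0.045 Ftan(resist) 0.6301421953308639 Frad out -6.405373463799696 Ftool [-3.7 -9.1 -5.3]
[[0.54, -0.003, 0.842], [-0.842, 0.001, 0.54], [-0.003, -1.0, -0.002]]
```

>>> jog_arm:
  turn:
    - [0,0,0]
    - [0,0,0]
    - [0,0,0]
    - [0,0,0]
    - [0,0,0]
  slide:
    - [0,0,0]
    - [0,0,0]
    - [0,0,0]
    - [0,-25,0]
    - [0,-45,0]
  grip: [48,48,48,48,48]

```text
time: 19.55
tool_pos: [0.6018, 0.1512, 0.3477]
tcp_rot: [-1.433, 0.787, -0.774]
wrist_force: [0.4, 0.3, -0.4]
width: 0.477
```

>>> jog_arm:
  turn:
    - [0,0,0]
    - [0,0,0]
    - [0,0,0]
  slide:
    - [0,-40,0]
    - [-30,-20,0]
    - [0,0,0]
  grip: [48,48,48]

```text
time: 19.85
tool_pos: [0.5882, 0.1792, 0.4177]
tcp_rot: [-1.42, 0.774, -0.782]
wrist_force: [0.5, -0.2, 0.8]
width: 0.479
```

```bash
python3 - <<'E'
from h import *
st()
p=shot('wrist','w20.png'); np.savez('w12.npz',**{k:np.array(v) for k,v in p.items()})
cv2.imwrite('pics/w20z.png',cv2.resize(p['img'][150:350,220:420,::-1],None,fx=3,fy=3,interpolation=2))
S=shot('side','s20.png')
cv2.imwrite('pics/s20z.png',cv2.resize(S['img'][130:200,240:330,::-1],None,fx=8,fy=8,interpolation=2))
for t in ['flask','reagent','sample_jar']: find(S,t,1)
T=shot('top','t20.png')
for t in ['flask','reagent','sample_jar','beaker']: find(T,t,1)
cv2.imwrite('pics/t20z.png',cv2.resize(T['img'][170:270,220:380,::-1],None,fx=5,fy=5,interpolation=2))
c=np.array([.558,.1505,.2565-.0134]);z=np.array([0,0,1]);ph=.059
d=-np.array([np.cos(ph),np.sin(ph),0]);piv=c-.045*d
fs=lambda x:np.round((np.array(topix(S,x))-[240,130]+.45)*8)
fw=lambda x:np.round((fpix(p,x)-[220,150]+.4)*3)
for th in [1.3,1.4,1.5,1.571]:
    a=d*np.cos(th)+z*np.sin(th);print(th,'side',fs(piv+a*.016),fs(piv+a*.062),'wrist',fw(piv+a*.016),fw(piv+a*.062))
E
```

```text
t 19.85 pos [0.5882 0.1792 0.4177] rot [-1.42   0.774 -0.782] F [ 0.5 -0.2  0.8] w 0.4793595855014976 q [ 0.25  0.09  1.5   0.    1.54 -0.32]
flask 0.79 [0.6777 0.2636 0.0646]
reagent 0.71 [ 0.471  -0.0408  0.0904]
sample_jar 0.65 [0.6508 0.0243 0.06  ]
flask 0.28 [ 0.4749 -0.0173  0.0984]
reagent 0.97 [ 0.4745 -0.017   0.0968]
sample_jar 0.64 [0.6548 0.0362 0.063 ]
beaker 0.72 [0.5495 0.1573 0.2326]
1.3 side [456. 208.] [408. 111.] wrist [272. 189.] [231. 220.]
1.4 side [461. 205.] [427. 101.] wrist [276. 192.] [250. 231.]
1.5 side [465. 203.] [446.  93.] wrist [280. 194.] [269. 243.]
1.571 side [469. 202.] [460.  88.] wrist [283. 196.] [283. 250.]
```

View pics/w20z.png

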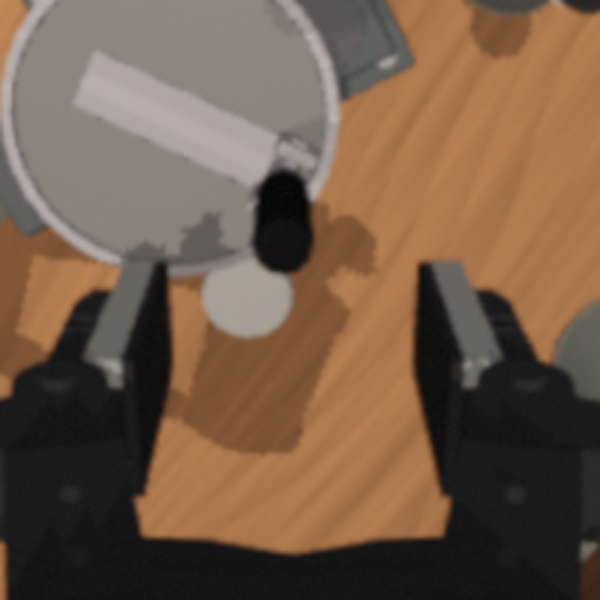

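View pics/s20z.png

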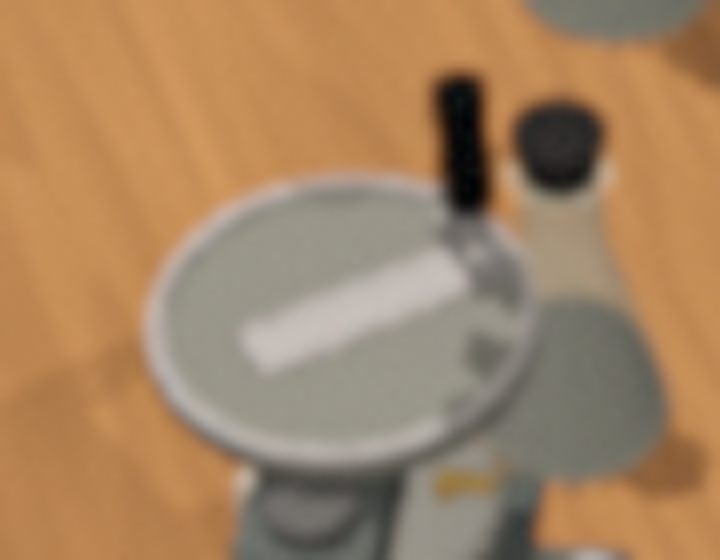

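```bash
python3 - <<'E'
from h import *
st(); print(bot.finish_job())
E
```

```text
t 20.35 pos [0.5879 0.1765 0.4116] rot [-1.427  0.781 -0.78 ] F [ 0.2 -1.   0.2] w 0.48331314632347483 q [ 0.25  0.09  1.51 -0.    1.54 -0.32]
the job is handed in; nothing more can be done
None
```

The handle is folded out against its stop, the screw is wound down until the gasket is nipped, and I handed the job in at 20.4 s. No verdict came back.

- **Handle:** The first swing slipped off the grip at about 60°. I regrasped it, but that only got it to about 1.40 rad. I then pushed it with closed fingers until the force climbed to about 18 N with almost no movement, which I took as the stop. The last side and wrist views match an upright handle.
- **Screw:** I wound about 8.4 rad clockwise. The free pull was about 1–2 N, and it began to rise near 7.4 rad. It went 3.2, 7.3, 10.7, then 11.5 N while turning. It then crept about 0.07 rad further, so I estimate about 12 N. That final value was not read directly, because at rest the handle reads low (0.6 N).
- **Release:** The fingers were opened and the tool lifted clear, with the wrist force back near zero.
- **Surroundings:** In the last camera checks the flask, reagent bottle and sample jar were within about 4–5 mm of their first readings, which is about the network's error. The beaker was not properly checked: its only late detection was a false one on the wheel. The tool never went down near it.

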